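# Lock the index dial with its shot bar

### The job

Turn the dark dial by pushing its blue lug until the yellow-edged slot in its rim faces the brass locking bar, then push the bar by its red thumb plate fully home into the slot, and come away. Only push with the fingertips: do not grip the lug or the thumb plate, do not force anything, and leave the loose things around it standing where they are.

Things in the scene. Friction and masses are not known exactly. Their poses are not given: they have to be found in the camera images.
- fixture: Aluminium base plate, fixed on the bed at any yaw. Origin on the dial's axis at bed height; z up. 210 x 210 mm square, 12 mm thick, under the dial, plus a tongue 90 mm wide out to 285 mm along its own +y, over which the bar lies (x = 0). Two steel guide bridges over the bar, 44 mm wide, 41 mm high, at y = 120 to 135 and 165 to 180 mm.
- dial (a joint): Turn of the dial, rad, counter-clockwise from above. 0: slot points along the fixture's -y, straight away from the bar, and the lug along +y. At +pi and also at -pi the slot faces the bar and the lug points away from it. Turns on past these, either way round, against 0.15 N m of drag (2.5 N at the lug); stays where it is left.
- slot (a point): Middle of the slot in the dial's rim, 80 mm from the axis, at the top face. Slot 24 mm wide, open at the rim, top and bottom, its floor 66 mm from the axis, yellow paint along its edges. The bar is 16 mm wide with a round nose: it enters up to about 4 mm off the middle and is stopped by the rim elsewhere.
- lug_top (a point): Centre of the top of the blue upright lug fixed on the dial, opposite the slot. The lug is 12 mm thick (tangentially), 44 mm long radially (38 to 82 mm from the axis), 40 mm tall, its top 70.5 mm above the bed. Push a flat side to turn the dial.
- lug_left: Counter-clockwise half of the lug's thickness (6 mm). Origin on the dial's axis at the dial's underside; axes turn with the dial, the lug lies along its own +y.
- lug_right: Clockwise half of the lug's thickness (6 mm), otherwise as lug_left. Pressing both halves at once counts as gripping.
- bar (a joint): Slide of the brass bar along the fixture's -y, towards the dial, m. 0 drawn back (nose 112 mm from the axis), 0.040 fully home at its stop (nose 72 mm from the axis, 18 mm inside the slot). Out of line it meets the rim at 0.022. Drag 2 N; stays where it is left. 16 mm wide, 14.5 to 28.5 mm above the bed.
- dial_top (a point): Centre of the dial's top face, on its axis, 30.5 mm above the bed. The dial is a dark steel disc 180 mm across, 16 mm thick. A hub 40 mm across stands up to 7 mm above its top, two flat nests up to 4 mm.
- thumb_top (a point): Centre of the top edge of the red upright thumb plate at the outer end of the bar, 230 mm from the axis when drawn back. The plate is 34 mm wide (across the bar), 10 mm thick along the bar, and reaches from 14.5 to 64.5 mm above the bed. Push its outer face towards the dial; beyond that face there is only the 12 mm high tongue.
- thumb_inner: The half of the thumb plate's thickness that faces the dial (5 mm). Origin at the bottom centre of the plate.
- thumb_outer: The outer half of the thumb plate's thickness (5 mm), the side to push. Origin at the bottom centre of the plate. Contact with both halves at once counts as gripping the plate.
- motor_mid (a point): Loose white plastic gear motor standing on the bed near the fixture, 36 mm across, 44 mm tall with its steel shaft; this point is on its axis 20 mm up. Leave alone.
- threadlock_mid (a point): Loose small amber bottle with a red cap, 34 mm across, 80 mm tall, standing on the bed; this point is its centre. Leave alone.
- spacer_mid (a point): Loose brass flanged spacer, 40 mm across the flange, 30 mm tall, standing on the bed; this point is its centre. Leave alone.

How it is judged:
On the way, in this order (a step that is already met when the one before it is completed fails the run):
1. the slot stands facing the bar, the bar still outside the dial (x of slot in the frame of fixture between -0.0055 and 0.0055 m and y of slot in the frame of fixture above 0.05 m and value of joint bar below 0.021 m), for 0.2 s.
2. the bar is pushed fully home in the slot (x of slot in the frame of fixture between -0.0065 and 0.0065 m and y of slot in the frame of fixture above 0.05 m and value of joint bar above 0.036 m), for 0.2 s.
At the end, for the whole second after the job is handed in: The slot faces the bar (its middle within 6.5 mm of the bar's line), the bar is within 4 mm of fully home, both at rest, and each loose thing is within 15 mm of where it stood (all of step 2 and velocity of joint bar below 0.005 m/s and velocity of joint dial between -0.05 and 0.05 rad/s and distance of each of motor_mid, threadlock_mid, spacer_mid from where it was at the start of the episode below 0.015 m); the robot touches nothing.
It fails at once if the lug is gripped (both its sides pressed at once) (contact force between the fingers and lug_left above 1 N and contact force between the fingers and lug_right above 1 N).
It fails at once if the thumb plate is gripped (both its faces pressed at once) (contact force between the fingers and thumb_inner above 1 N and contact force between the fingers and thumb_outer above 1 N).
It fails at once if the lug is forced (over 80 N) (contact force between the fingers and lug_left above 80 N or contact force between the fingers and lug_right above 80 N).
It fails at once if the thumb plate is forced (over 80 N) (contact force between the fingers and thumb_inner above 80 N or contact force between the fingers and thumb_outer above 80 N).
It fails at once if a loose thing is shifted, lifted or knocked over (moved over 15 mm) (distance of any of motor_mid, threadlock_mid, spacer_mid from where it was at the start of the episode above 0.015 m).
It also fails if it takes over 59 s, if anything falls off the work surface, if the arm or the gripper's body presses on something with over 40 N, if the wrist force passes 120 N, or if a joint passes its speed limit or range.

### The arm

A 6-joint arm with a two-finger parallel gripper is mounted at the origin on the work surface. World frame = base frame: x ahead of the robot, y to its left, z up, the work surface at z = 0. Lengths are in m, angles in rad, forces in N, time in s.
With the tool pointing down it reaches from about 0.375 to 0.825 m from the base axis. Payload 5.5 kg.
Tool frame: the origin (TCP) lies where the fingers leave the gripper's body, on its centre line; the fingertips stand 73 mm ahead of it and the grasp point (between the pads) lies 54 mm ahead of it; z points along the fingers, y is the line along which they close (so a half turn about z gives the same grasp; the last joint's range is limited). The gripper opens to 85 mm and grips with 20 to 120 N. Pads are 22 mm wide; open, the fingers measure 114 mm over their backs; the gripper's body (76 mm by 85 mm) begins 54 mm behind the grasp point. The pads swing forward as they close: fully open they stand 13 mm farther back than shut.
Start: joints at [-1.329, 0.314, -0.047, 1.21, 0, 1.571], TCP at [0.144, -0.583, 0.304] pointing down, gripper open.
Joint ranges: [-2.67, 2.67], [-0.69, 1.73], [-1.03, 1.25], [-2.08, 2.16], [-1.42, 1.45], [-3.14, 3.14]. Speed limits (rad/s): [2.39, 2.39, 3.01, 3.14, 3.14, 3.14].

### API

Orientations are given as a unit quaternion [x, y, z, w].
In Python, from station import manip gives the robot as it stands.
- The arm moves only by the tool apply_moves, never from a script. Its argument "deltas" is a list that holds one entry, the list of rows, each a list of 7 numbers: the turn, a rotation vector about the tool's x, y, z in rad, then the shift along the tool's x, y, z in mm, then the opening, from 0 (shut) to 1 (fully open). A call has 1 to 5 rows; each row is the pose to reach, as a shift and turn from the pose commanded when the call began, along the tool's axes at that moment; what a row does not reach only later rows make up. A row lasts 1/8 s, in which the tool goes at most 62.5 mm and 10.7 degrees, less where a joint would pass 70% of its speed; a pose out of reach is approached as far as the arm can. A call with a gripper value outside its range is refused whole. The fingers move at their own pace and stop on an object; the grip force is fixed at half the most. Time passes only in rows, so rows that repeat a pose let the fingers close. It gives the time, the measured TCP pose, the force, the opening and the grip force at its end, in the units of the state.
- manip.get_obs(): the state, without advancing time (a new reading comes with each control period).
- manip.read_camera(name): name is "scene" or "top" or "wrist"; returns a dict with "image" (480x640x3 uint8, red, green, blue), "depth" (480x640 float32, m along the optical axis (not along the pixel's ray), 0 where there is no reading), "intrinsics" (3x3 intrinsics, pixels), "D" ([k1, k2, p1, p2, k3] as OpenCV has them; the pictures are not rectified), "rvec" (rotation vector, rad) and "tvec" (3), from world to camera coordinates, as OpenCV has them. Camera axes: x right, y down, z forward; pixel columns grow to the right and rows downward; lengths in m; the calibration is good to about 2 mm. A picture is of the moment at which its call begins.
- manip.sign_off(): hands the job in; it is judged then, once.
The state is a dict: "time": time; "qpos": joint angles; "dq": joint speeds; "joint_torque": joint torques, N m; "position": TCP position; "tool_rot": TCP orientation; "contact_force": force on the tool from outside, world axes, zero at the start; "wrist_torque": the same for the moment, N m; "finger_gap": finger opening in m; "grip_force": force on a finger pad.
Only numpy, scipy, OpenCV 4.12 (cv2) and the standard library are available. Lean on these libraries where they do the work, as an engineer would, in place of code of your own. Each camera call takes 0.05 s, during which the arm holds its last target. There are 200 camera calls.

## Working session

There is one attempt and no reset: what is moved stays moved. The work goes in short steps, Python scripts to look and compute and a tool call to move; the robot and the scene stay as the last step left them, time stands still between calls to the robot, and variables do not carry over. Pictures are saved under pics/ and viewed, at most 10 in all, crops included, and the job is handed in when it is done.

Besides the shell and the picture viewer there is one more tool, called as name(argument=value, ...) on one line, values as JSON. apply_moves: Moves the arm, as the interface text tells. Its arguments: {"type":"object","properties":{"deltas":{"type":"array","items":{"type":"array","items":{"type":"array","items":{"type":"number"}}}}},"required":["deltas"]}

```bash
mkdir -p pics; cat > h.py <<'E'
import numpy as np, cv2
from station import manip
from scipy.spatial.transform import Rotation as R
def cam(n):
    c=manip.read_camera(n); c['Rm']=cv2.Rodrigues(np.array(c['rvec'],float))[0]; c['t']=np.array(c['tvec'],float).ravel(); return c
def toplane(c,px,z):
    p=cv2.undistortPoints(np.array(px,float).reshape(-1,1,2),np.array(c['intrinsics']),np.array(c['D'])).reshape(-1,2)
    d=np.c_[p,np.ones(len(p))]@c['Rm']; o=-c['Rm'].T@c['t']
    return o+d*((z-o[2])/d[:,2])[:,None]
def bydepth(c,px):
    px=np.array(px).reshape(-1,2)
    p=cv2.undistortPoints(px.astype(float).reshape(-1,1,2),np.array(c['intrinsics']),np.array(c['D'])).reshape(-1,2)
    z=c['depth'][px[:,1].astype(int),px[:,0].astype(int)]
    return (np.c_[p,np.ones(len(p))]*z[:,None]-c['t'])@c['Rm']
def save(c,n): cv2.imwrite('pics/'+n,c['image'][:,:,::-1])
E
python3 - <<'E'
from h import *
for n in('top','scene'):
    c=cam(n); save(c,n+'0.png'); print(n,-c['Rm'].T@c['t'])
print(manip.get_obs())
E
```

```text
top [ 0.46497077 -0.04416473  0.84190807]
scene [0.96094528 0.02794517 0.61350981]
{'time': 0.1, 'qpos': array([-1.32896717e+00,  3.14134604e-01, -4.79662366e-02,  1.21020138e+00,
       -2.06498070e-05,  1.57080151e+00]), 'dq': array([-9.90716498e-04, -1.58190157e-03,  1.19094918e-03,  1.17755596e-05,
       -1.70424343e-03,  1.15944198e-03]), 'joint_torque': array([ 7.12103410e-04, -5.40767205e+01,  3.40540874e+01,  1.11590809e-02,
        3.24403561e-05, -1.65396239e-05]), 'position': array([ 0.14358543, -0.58214988,  0.30313874]), 'tool_rot': array([ 9.92698765e-01,  1.20617560e-01, -1.01071835e-04, -7.46202224e-04]), 'contact_force': array([-0.41092178, -0.03928592, -0.52490232]), 'wrist_torque': array([0.0002552 , 0.00843263, 0.03717323]), 'grip_force': 0.0, 'finger_gap': 0.08555352138450015}
```

View pics/top0.png

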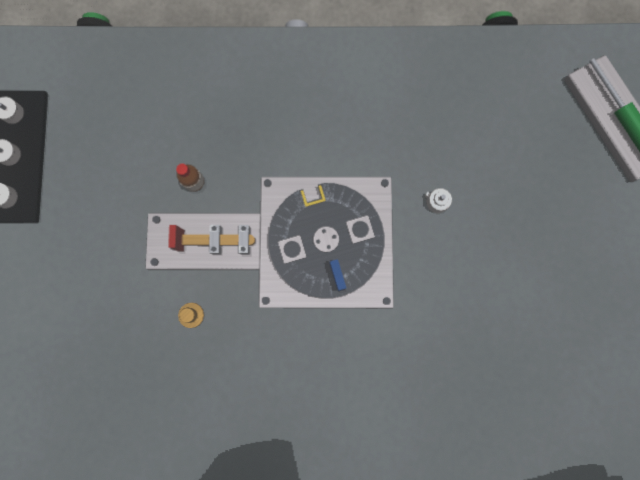

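View pics/scene0.png

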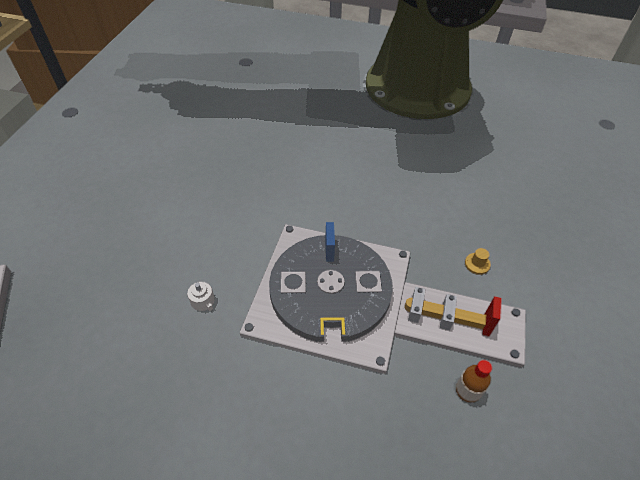

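The top view shows the dial at (326,239), slot at (313,195), lug at (338,275), and the tongue to the left with the thumb plate at (175,238). The loose bottle is at (190,178), the spacer at (191,315) and the motor at (440,200). Next I measure these.

```bash
cat >> h.py <<'E'
def masks(c):
    h=cv2.cvtColor(c['image'],cv2.COLOR_RGB2HSV); H,S,V=h[...,0],h[...,1],h[...,2]
    return dict(blue=(H>105)&(H<130)&(S>120)&(V>50),red=((H<6)|(H>174))&(S>170)&(V>80),yellow=(H>22)&(H<34)&(S>130)&(V>120))
def pts(c,m,box,zlo,zhi):
    x0,y0,x1,y1=box; q=np.argwhere(m[y0:y1,x0:x1])[:,::-1]+[x0,y0]
    P=bydepth(c,q); k=(P[:,2]>zlo)&(P[:,2]<zhi); return q[k],P[k]
E
python3 - <<'E'
from h import *
c=cam('top'); m=masks(c)
# plate corners via screw/outline at z=.012
q=toplane(c,[(267,183),(384,183),(265,300),(386,301),(156,220),(154,262)],.012); print('screws',q.round(4))
q0=toplane(c,[(326,239)],.0375); print('hub',q0)
hub=q0[0]
for n,box,lo,hi in(('blue',(240,160,400,320),.06,.08),('yellow',(260,170,400,310),.02,.04),('red',(160,215,190,260),.055,.075)):
    p,P=pts(c,m[n],box,lo,hi); r=cv2.minAreaRect(P[:,:2].astype(np.float32)*1000)
    print(n,len(p),P.mean(0).round(4),P.min(0).round(3),P.max(0).round(3),r)
print('depths',bydepth(c,[(326,239),(350,260),(380,190),(200,262),(440,200),(185,172),(190,316)]).round(4))
# hub by bright contour
g=c['image'][225:253,312:340].max(2)>130
n,l,s,ce=cv2.connectedComponentsWithStats(g.astype(np.uint8)); i=1+s[1:,4].argmax(); print('hubpx',s[i],ce[i]+[312,225])
E
```

```text
screws [[ 0.6726  0.0442  0.012 ]
 [ 0.6728 -0.1438  0.012 ]
 [ 0.4854  0.0443  0.012 ]
 [ 0.4845 -0.1444  0.012 ]
 [ 0.6118  0.2203  0.012 ]
 [ 0.5445  0.2204  0.012 ]]
hub [[ 0.57821742 -0.05065486  0.0375    ]]
blue 202 [ 0.5213 -0.0673  0.071 ] [ 0.5   -0.077  0.067] [ 0.542 -0.058  0.074] ((521.3054809570312, -67.29195404052734), (42.52785110473633, 10.121842384338379), 16.5977840423584)
yellow 77 [ 0.6444 -0.0316  0.0312] [ 0.633 -0.047  0.028] [ 0.663 -0.012  0.035] ((647.4796752929688, -29.862903594970703), (24.01339340209961, 31.67198944091797), 15.599597930908203)Traceback (most recent call last):
  File "<stdin>", line 8, in <module>
  File "h.py", line 21, in pts
    P=bydepth(c,q); k=(P[:,2]>zlo)&(P[:,2]<zhi); return q[k],P[k]
  File "h.py", line 12, in bydepth
    p=cv2.undistortPoints(px.astype(float).reshape(-1,1,2),np.array(c['intrinsics']),np.array(c['D'])).reshape(-1,2)
      ~~~~~~~~~~~~~~~~~~~^^^^^^^^^^^^^^^^^^^^^^^^^^^^^^^^^^^^^^^^^^^^^^^^^^^^^^^^^^^^^^^^^^^^^^^^^^^^^
cv2.error: OpenCV(4.12.0) /io/opencv/modules/calib3d/src/undistort.dispatch.cpp:347: error: (-215:Assertion failed) CV_IS_MAT(_src) && CV_IS_MAT(_dst) && (_src->rows == 1 || _src->cols == 1) && (_dst->rows == 1 || _dst->cols == 1) && _src->cols + _src->rows - 1 == _dst->rows + _dst->cols - 1 && (CV_MAT_TYPE(_src->type) == CV_32FC2 || CV_MAT_TYPE(_src->type) == CV_64FC2) && (CV_MAT_TYPE(_dst->type) == CV_32FC2 || CV_MAT_TYPE(_dst->type) == CV_64FC2) in function 'cvUndistortPointsInternal'
```

```bash
cat >> h.py <<'E'
def rows(ts):
    "ts: list of world TCP targets (x,y,z,psi deg of tool x), tool down"
    o=manip.get_obs(); R0=R.from_quat(o['tool_rot']); p0=o['position']
    x=R0.as_matrix()[:,0]; print('now',o['time'],p0.round(4),'psi',np.degrees(np.arctan2(x[1],x[0])).round(2),'F',o['contact_force'].round(1))
    for t in ts:
        a=np.radians(t[3]); M=np.array([[np.cos(a),np.sin(a),0],[np.sin(a),-np.cos(a),0],[0,0,-1]])
        rv=(R0.inv()*R.from_matrix(M)).as_rotvec(); d=R0.inv().apply(np.array(t[:3])-p0)*1000
        print([*rv.round(3).tolist(),*d.round(1).tolist()])
C=np.array([.5785,-.0503])
def lug(a,d,z,r=.062):
    "TCP pose beside lug with lug angle a (deg world), d m clockwise of its centre plane"
    t=np.radians(a); p=C+r*np.array([np.cos(t),np.sin(t)])-d*np.array([-np.sin(t),np.cos(t)]); return (*p,z,a-180)
E
python3 - <<'E'
from h import *
c=cam('top'); m=masks(c)
h=cv2.cvtColor(c['image'],cv2.COLOR_RGB2HSV); print(h[236:242,170:182].tolist()[2])
m['red']=((h[...,0]<8)|(h[...,0]>172))&(h[...,1]>120)
p,P=pts(c,m['red'],(160,215,190,260),.055,.075); print('red',len(p),P.mean(0).round(4),P.min(0).round(3),P.max(0).round(3))
print('depths',bydepth(c,[(326,239),(350,260),(380,190),(200,262),(440,200),(184,170),(190,316)]).round(4))
rows([lug(196.6,.042,.25),lug(196.6,.042,.12)])
E
```

```text
[[1, 145, 153], [1, 148, 152], [1, 146, 152], [1, 147, 153], [1, 145, 149], [1, 126, 119], [0, 89, 86], [0, 82, 81], [1, 81, 82], [1, 81, 82], [1, 79, 84], [9, 97, 103]]
red 137 [0.5782 0.1783 0.0646] [0.562 0.174 0.06 ] [0.595 0.183 0.069]
depths [[ 0.465  -0.0442  0.8419]
 [ 0.5468 -0.0878  0.029 ]
 [ 0.661  -0.1371  0.0133]
 [ 0.5449  0.1484  0.01  ]
 [ 0.641  -0.2283  0.0303]
 [ 0.6755  0.1608  0.0786]
 [ 0.4605  0.1559  0.0308]]
now 0.2 [ 0.1436 -0.5823  0.3034] psi 13.86 F [-0.3 -0.4 -0.3]
[-0.001, -0.0, -0.048, 485.7, -451.3, 53.8]
[-0.001, -0.0, -0.048, 485.7, -451.2, 183.8]
```

apply_moves(deltas=[[[0, 0, 0, 44, -41, 0, 0], [0, 0, 0, 88, -82, 5, 0], [0, 0, 0, 132, -123, 10, 0], [0, 0, 0, 176, -164, 15, 0], [0, 0, 0, 220, -205, 20, 0]]])

```text
time: 0.82
position: [0.3089, -0.3292, 0.2838]
tool_rot: [0.993, 0.12, 0.0, 0.0]
contact_force: [1.4, -0.6, -0.0]
finger_gap: -0.0001
grip_force: 0.0
```

apply_moves(deltas=[[[0, 0, 0, 44, -41, 0, 0], [0, 0, 0, 88, -82, 5, 0], [0, 0, 0, 132, -123, 10, 0], [0, 0, 0, 176, -164, 15, 0], [0, 0, 0, 220, -205, 20, 0]]])

```text
time: 1.45
position: [0.4735, -0.0773, 0.2639]
tool_rot: [0.993, 0.121, 0.0, 0.0]
contact_force: [0.5, -1.0, -0.3]
finger_gap: -0.0003
grip_force: 0.0
```

```bash
python3 - <<'E'
from h import *
print(manip.get_obs()['finger_gap'],manip.get_obs()['qpos'].round(2))
rows([lug(196.6,.042,.2),lug(196.6,.042,.12)])
E
```

```text
-0.00028859850958063034 [-0.16  0.11 -0.4   1.07 -0.    2.74]
now 1.45 [ 0.4735 -0.0773  0.2639] psi 13.86 F [ 0.5 -1.  -0.3]
[0.001, -0.001, -0.048, 44.4, -40.0, 63.9]
[0.001, -0.001, -0.048, 44.4, -40.1, 143.9]
```

apply_moves(deltas=[[[0, 0, -0.05, 30, -27, 20, 0], [0, 0, -0.05, 44, -40, 65, 0], [0, 0, -0.05, 44, -40, 110, 0], [0, 0, -0.05, 44, -40, 144, 0], [0, 0, -0.05, 44, -40, 144, 0]]])

```text
time: 2.08
position: [0.5034, -0.0295, 0.1175]
tool_rot: [0.989, 0.145, -0.003, -0.001]
contact_force: [-0.1, 1.0, -1.0]
finger_gap: -0.0001
grip_force: 0.0
```

```bash
python3 - <<'E'
from h import *
rows([lug(196.6,.032,.12),lug(196.6,.024,.12),lug(196.6,.02,.12),lug(200.6,.020,.12),lug(204.6,.020,.12)])
c=cam('scene'); save(c,'s1.png')
E
```

```text
now 2.075 [ 0.5034 -0.0295  0.1175] psi 16.73 F [-0.1  1.  -1. ]
[-0.002, 0.005, 0.002, 3.9, 9.4, -2.5]
[-0.002, 0.005, 0.002, 3.9, 17.4, -2.5]
[-0.002, 0.005, 0.002, 3.9, 21.4, -2.5]
[-0.002, 0.005, -0.068, 2.7, 25.8, -2.5]
[-0.002, 0.005, -0.137, 1.7, 30.2, -2.5]
```

View pics/s1.png

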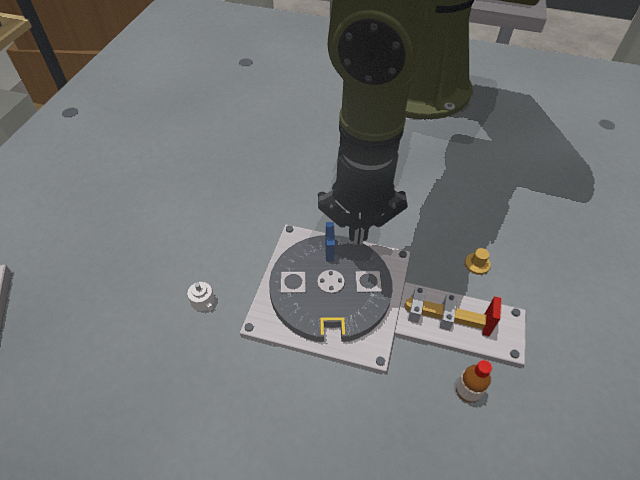

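The shut fingertips (360,238) stand beside the lug (330,240) on its clockwise side, clear of everything.

apply_moves(deltas=[[[0, 0, 0, 4, 10, -2, 0], [0, 0, 0, 4, 18, -2, 0], [0, 0, 0, 4, 22, -2, 0], [0, 0, -0.07, 3, 26, -2, 0], [0, 0, -0.14, 2, 30, -2, 0]]])

```text
time: 2.75
position: [0.5168, -0.0578, 0.1226]
tool_rot: [0.977, 0.215, 0.001, -0.001]
contact_force: [-0.5, 2.6, 1.0]
finger_gap: -0.0002
grip_force: 1.3
```

```bash
python3 - <<'E'
from h import *
rows([lug(a,.020,.12) for a in(210,216,222,228,234)])
c=cam('top');p,P=pts(c,masks(c)['blue'],(240,160,400,320),.06,.08);print(len(p))
if len(p): v=P.mean(0)[:2]-C; print(np.degrees(np.arctan2(v[1],v[0]))%360,np.hypot(*v))
E
```

```text
now 2.75 [ 0.5168 -0.0578  0.1226] psi 24.87 F [-0.5  2.6  1. ]
[-0.001, -0.002, -0.09, -4.5, 4.8, 2.6]
[-0.001, -0.002, -0.194, -5.6, 11.5, 2.6]
[-0.001, -0.002, -0.299, -6.1, 18.3, 2.6]
[-0.001, -0.002, -0.404, -5.8, 25.1, 2.6]
[-0.001, -0.002, -0.508, -4.8, 31.9, 2.6]Traceback (most recent call last):
  File "<stdin>", line 3, in <module>
  File "h.py", line 21, in pts
    P=bydepth(c,q); k=(P[:,2]>zlo)&(P[:,2]<zhi); return q[k],P[k]
  File "h.py", line 12, in bydepth
    p=cv2.undistortPoints(px.astype(float).reshape(-1,1,2),np.array(c['intrinsics']),np.array(c['D'])).reshape(-1,2)
      ~~~~~~~~~~~~~~~~~~~^^^^^^^^^^^^^^^^^^^^^^^^^^^^^^^^^^^^^^^^^^^^^^^^^^^^^^^^^^^^^^^^^^^^^^^^^^^^^
cv2.error: OpenCV(4.12.0) /io/opencv/modules/calib3d/src/undistort.dispatch.cpp:347: error: (-215:Assertion failed) CV_IS_MAT(_src) && CV_IS_MAT(_dst) && (_src->rows == 1 || _src->cols == 1) && (_dst->rows == 1 || _dst->cols == 1) && _src->cols + _src->rows - 1 == _dst->rows + _dst->cols - 1 && (CV_MAT_TYPE(_src->type) == CV_32FC2 || CV_MAT_TYPE(_src->type) == CV_64FC2) && (CV_MAT_TYPE(_dst->type) == CV_32FC2 || CV_MAT_TYPE(_dst->type) == CV_64FC2) in function 'cvUndistortPointsInternal'
```

Contact was made with 2.6 N, which is the expected drag. The arm hides the lug from above, so I'll track the yellow slot in the scene view.

apply_moves(deltas=[[[0, 0, -0.09, -4, 5, 2, 0], [0, 0, -0.19, -5, 11.5, 2, 0], [0, 0, -0.3, -6, 18, 2, 0], [0, 0, -0.4, -6, 25, 2, 0], [0, 0, -0.5, -5, 32, 2, 0]]])

```text
time: 3.42
position: [0.5249, -0.0888, 0.1201]
tool_rot: [0.893, 0.45, 0.0, -0.001]
contact_force: [-0.1, 3.9, 0.1]
finger_gap: -0.0
grip_force: 1.4
```

```bash
cat >> h.py <<'E'
def slot():
    for n in('scene','top'):
        c=cam(n); m=masks(c)['yellow']; q=np.argwhere(m)[:,::-1]
        P=toplane(c,q,.0305); v=P[:,:2]-C; r=np.hypot(*v.T); k=(r>.055)&(r<.095)
        u=v[k]/r[k][:,None]; 
        a=np.degrees(np.arctan2(v[k][:,1],v[k][:,0]))
        print(n,k.sum(),'slot mid-range angle',(np.percentile(a,1)+np.percentile(a,99))/2 if k.sum() else None,np.ptp(a) if k.sum() else 0, np.degrees(np.arctan2(*u.mean(0)[::-1])) if k.sum() else None)
E
python3 - <<'E'
from h import *
slot()
rows([lug(a,.020,.12) for a in(240,246,251,255)])
E
```

```text
scene 143 slot mid-range angle 50.173194965094325 30.364545141544568 50.50948818393865
top 85 slot mid-range angle 52.41164676988807 28.354829919231406 51.7678137350426
now 3.525 [ 0.5256 -0.0897  0.1202] psi 53.31 F [-0.3  0.2  0.9]
[0.001, 0.0, -0.117, -0.7, 6.3, 0.2]
[0.001, 0.0, -0.222, -1.7, 13.0, 0.2]
[0.001, 0.0, -0.309, -2.0, 18.7, 0.2]
[0.001, 0.0, -0.379, -1.8, 23.2, 0.2]
```

apply_moves(deltas=[[[0, 0, -0.12, -1, 6, 0, 0], [0, 0, -0.22, -2, 13, 0, 0], [0, 0, -0.31, -2, 19, 0, 0], [0, 0, -0.38, -2, 23, 0, 0], [0, 0, -0.44, -1.5, 27, 0, 0]]])

```text
time: 4.15
position: [0.5446, -0.1068, 0.1196]
tool_rot: [0.774, 0.633, -0.001, -0.0]
contact_force: [-3.0, -1.0, 0.6]
finger_gap: -0.0001
grip_force: 1.4
```

```bash
python3 - <<'E'
from h import *
slot()
rows([lug(a,.020,.12) for a in(262,265,268,270,272)])
E
```

```text
scene 85 slot mid-range angle 73.98459846032299 28.506691829435574 74.08813888024005Traceback (most recent call last):
  File "<stdin>", line 2, in <module>
  File "h.py", line 37, in slot
    P=toplane(c,q,.0305); v=P[:,:2]-C; r=np.hypot(*v.T); k=(r>.055)&(r<.095)
  File "h.py", line 7, in toplane
    p=cv2.undistortPoints(np.array(px,float).reshape(-1,1,2),np.array(c['intrinsics']),np.array(c['D'])).reshape(-1,2)
      ~~~~~~~~~~~~~~~~~~~^^^^^^^^^^^^^^^^^^^^^^^^^^^^^^^^^^^^^^^^^^^^^^^^^^^^^^^^^^^^^^^^^^^^^^^^^^^^^^^
cv2.error: OpenCV(4.12.0) /io/opencv/modules/calib3d/src/undistort.dispatch.cpp:347: error: (-215:Assertion failed) CV_IS_MAT(_src) && CV_IS_MAT(_dst) && (_src->rows == 1 || _src->cols == 1) && (_dst->rows == 1 || _dst->cols == 1) && _src->cols + _src->rows - 1 == _dst->rows + _dst->cols - 1 && (CV_MAT_TYPE(_src->type) == CV_32FC2 || CV_MAT_TYPE(_src->type) == CV_64FC2) && (CV_MAT_TYPE(_dst->type) == CV_32FC2 || CV_MAT_TYPE(_dst->type) == CV_64FC2) in function 'cvUndistortPointsInternal'
```

```bash
python3 - <<'E'
from h import *
rows([lug(a,.020,.12) for a in(262,265,268,269,271)])
E
```

```text
now 4.25 [ 0.5454 -0.1067  0.1197] psi 78.44 F [-1.6 -0.4 -0.2]
[-0.001, 0.001, -0.062, -1.2, 5.0, -0.3]
[-0.001, 0.001, -0.114, -2.0, 8.3, -0.3]
[-0.001, 0.001, -0.167, -2.5, 11.7, -0.3]
[-0.001, 0.001, -0.184, -2.7, 12.8, -0.3]
[-0.001, 0.001, -0.219, -2.9, 15.1, -0.3]
```

apply_moves(deltas=[[[0, 0, -0.06, -1, 5, 0, 0], [0, 0, -0.11, -2, 8, 0, 0], [0, 0, -0.17, -2.5, 11.5, 0, 0], [0, 0, -0.19, -2.5, 13, 0, 0], [0, 0, -0.19, -2.5, 13, 0, 0]]])

```text
time: 4.88
position: [0.5579, -0.1114, 0.1198]
tool_rot: [0.711, 0.703, -0.0, -0.0]
contact_force: [-2.4, -1.1, -0.2]
finger_gap: 0.0003
grip_force: 1.1
```

apply_moves(deltas=[[[0, 0, 0, 0, -30, 0, 0], [0, 0, 0, 0, -80, 0, 0], [0, 0, 0, 0, -130, 0, 0], [0, 0, 0, 0, -150, 0, 0], [0, 0, 0, 0, -150, 0, 0]]])

```text
time: 5.5
position: [0.4077, -0.1098, 0.1203]
tool_rot: [0.711, 0.703, 0.001, 0.0]
contact_force: [-0.3, 0.1, 0.1]
finger_gap: 0.0
grip_force: 0.0
```

```bash
python3 - <<'E'
from h import *
rows([])
c=cam('top'); save(c,'t2.png')
P=pts(c,masks(c)['blue'],(240,160,400,330),.06,.08)[1]
print(len(P),P.mean(0),cv2.minAreaRect(P[:,:2].astype(np.float32)*1000)) if len(P) else 0
slot()
E
```

```text
now 5.5 [ 0.4077 -0.1098  0.1203] psi 89.4 F [-0.3  0.1  0.1]
205 [ 0.57674567 -0.10979553  0.07068369] ((576.8493041992188, -110.15189361572266), (40.228599548339844, 11.001775741577148), 87.83248138427734)
scene 124 slot mid-range angle 86.87401881654364 30.207926738347652 86.64660615843228
top 83 slot mid-range angle 87.30843920955303 27.486803213863382 87.06834422044132
```

View pics/t2.png

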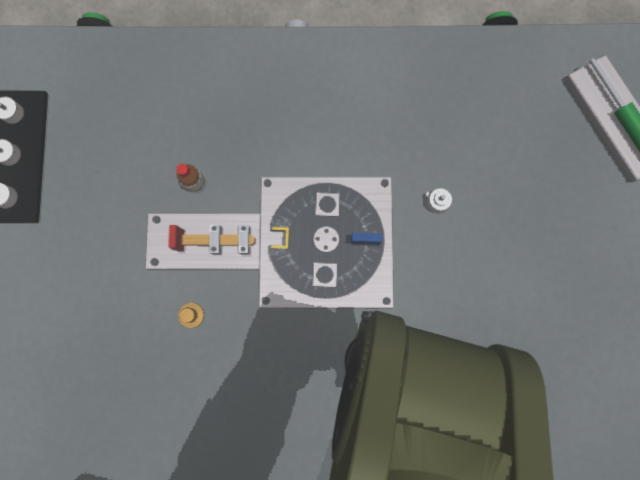

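The slot (280,238) faces the bar but is about 2.5° short, so I'll push the lug about 2.4 mm further.

apply_moves(deltas=[[[0, 0, 0, 0, 60, 0, 0], [0, 0, 0, 0, 115, 0, 0], [0, 0, 0, 0, 140, 0, 0], [0, 0, 0, 0, 149, 0, 0], [0, 0, 0, 0, 152.5, 0, 0]]])

```text
time: 6.28
position: [0.5603, -0.1112, 0.1193]
tool_rot: [0.71, 0.704, -0.001, -0.001]
contact_force: [-3.6, -0.6, 2.6]
finger_gap: 0.0
grip_force: 1.6
```

apply_moves(deltas=[[[0, 0, 0, 0, 0, 0, 0], [0, 0, 0, 0, -20, 0, 0], [0, 0, 0, 0, -70, -40, 0], [0, 0, 0, 0, -120, -80, 0], [0, 0, 0, 0, -150, -80, 0]]])

```text
time: 6.9
position: [0.4098, -0.1102, 0.2024]
tool_rot: [0.71, 0.704, 0.001, 0.002]
contact_force: [0.2, 0.2, 0.3]
finger_gap: -0.0002
grip_force: 0.0
```

```bash
python3 - <<'E'
from h import *
c=cam('top')
P=pts(c,masks(c)['blue'],(240,160,400,330),.06,.08)[1]
print(len(P),P.mean(0),cv2.minAreaRect(P[:,:2].astype(np.float32)*1000)) if len(P) else 0
slot()
rows([(.5782,.10,.20,90),(.5782,.225,.20,90),(.5782,.225,.11,90),(.5782,.225,.11,90)])
E
```

```text
214 [ 0.57871397 -0.10990225  0.07070296] ((578.9592895507812, -110.0559310913086), (39.92765426635742, 11.097606658935547), 89.85738372802734)
scene 122 slot mid-range angle 88.71201956273624 29.124989090049866 88.88489105867501
top 83 slot mid-range angle 89.86976181772923 27.834130448076493 91.18553973117639
now 7.05 [ 0.4092 -0.11    0.2005] psi 89.43 F [0.6 0.2 0.3]
[0.001, 0.0, -0.01, 211.7, 166.9, 0.7]
[0.001, 0.0, -0.01, 336.7, 165.6, 0.6]
[0.001, 0.0, -0.01, 336.7, 165.5, 90.6]
[0.001, 0.0, -0.01, 336.7, 165.5, 90.6]
```

apply_moves(deltas=[[[0, 0, 0, 54, 26, 0, 0], [0, 0, 0, 108, 53, 0, 0], [0, 0, 0, 162, 80, 0, 0], [0, 0, 0, 216, 106, 0, 0], [0, 0, 0, 270, 133, 0, 0]]])

```text
time: 7.68
position: [0.5475, 0.1611, 0.1994]
tool_rot: [0.71, 0.704, 0.0, 0.0]
contact_force: [0.4, -0.4, 0.1]
finger_gap: 0.0005
grip_force: 0.0
```

apply_moves(deltas=[[[0, 0, 0, 54, 26, 0, 0], [0, 0, 0, 67, 32.5, 0, 0], [0, 0, 0, 67, 32.5, 45, 0], [0, 0, 0, 67, 32.5, 90, 0], [0, 0, 0, 67, 32.5, 90, 0]]])

```text
time: 8.3
position: [0.5763, 0.2239, 0.1059]
tool_rot: [0.71, 0.704, -0.004, -0.002]
contact_force: [-1.3, -0.5, 0.3]
finger_gap: -0.0001
grip_force: 0.0
```

```bash
python3 - <<'E'
from h import *
c=cam('scene'); save(c,'s3.png')
rows([(.5782,.205,.11,90),(.5782,.15,.11,90)])
E
```

```text
now 8.35 [0.5781 0.2245 0.1086] psi 89.45 F [ 0.4 -0.   0.4]
[-0.004, 0.002, -0.01, -19.5, 0.3, -1.4]
[-0.004, 0.002, -0.01, -74.5, 0.8, -1.3]
```

View pics/s3.png

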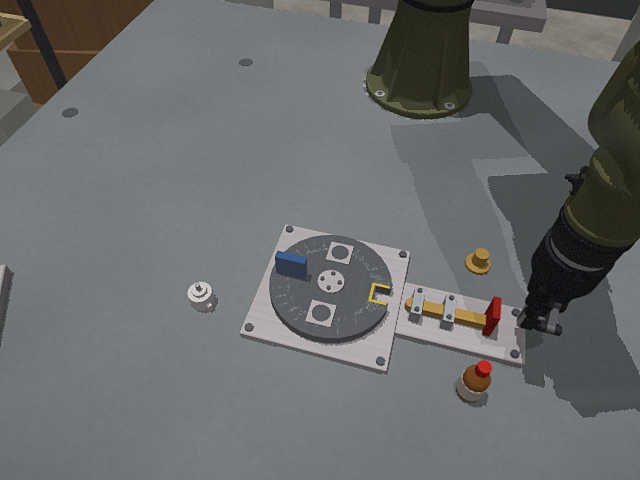

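The slot (380,293) faces the bar, and the fingers (528,322) are outside the thumb plate (493,315), clear of the bottle and spacer. I'll push the bar.

apply_moves(deltas=[[[0, 0, 0, -15, 0, 0, 0], [0, 0, 0, -24, 0, 0, 0], [0, 0, 0, -30, 0, 0, 0], [0, 0, 0, -36, 0, 0, 0], [0, 0, 0, -42, 0.5, 0, 0]]])

```text
time: 8.98
position: [0.5799, 0.1836, 0.1106]
tool_rot: [0.71, 0.704, 0.001, -0.0]
contact_force: [0.7, 2.0, 1.6]
finger_gap: 0.0002
grip_force: 1.2
```

apply_moves(deltas=[[[0, 0, 0, -5, 0, 0, 0], [0, 0, 0, -10, 0, 0, 0], [0, 0, 0, -15, 0, 0, 0], [0, 0, 0, -19, 0, 0, 0], [0, 0, 0, -22, 0, 0, 0]]])

```text
time: 9.6
position: [0.5792, 0.1612, 0.1098]
tool_rot: [0.71, 0.704, -0.0, 0.0]
contact_force: [2.1, 1.4, -0.1]
finger_gap: 0.0003
grip_force: 1.1
```

```bash
cat >> h.py <<'E'
def thumb():
    for n in('top','scene'):
        c=cam(n); h=cv2.cvtColor(c['image'],cv2.COLOR_RGB2HSV)
        m=((h[...,0]<8)|(h[...,0]>172))&(h[...,1]>120); q=np.argwhere(m)[:,::-1]; P=bydepth(c,q)
        k=(P[:,2]>.058)&(P[:,2]<.07)&(abs(P[:,0]-.578)<.03)&(P[:,1]>.1)&(P[:,1]<.21); 
        print(n,k.sum(),P[k].mean(0).round(4) if k.sum() else '')
E
python3 - <<'E'
from h import *
rows([]); thumb()
E
```

```text
now 9.6 [0.5792 0.1612 0.1098] psi 89.48 F [ 2.1  1.4 -0.1]
top 145 [0.5779 0.1451 0.0646]
scene 188 [0.5827 0.1444 0.0638]
```

apply_moves(deltas=[[[0, 0, 0, -2, 0, 0, 0], [0, 0, 0, -4, 0, 0, 0], [0, 0, 0, -5.5, 0, 0, 0], [0, 0, 0, -6.5, 0, 0, 0], [0, 0, 0, -7, 0, 0, 0]]])

```text
time: 10.32
position: [0.5789, 0.1548, 0.1097]
tool_rot: [0.71, 0.704, 0.0, -0.001]
contact_force: [-0.3, 5.3, -2.0]
finger_gap: 0.0
grip_force: 2.3
```

apply_moves(deltas=[[[0, 0, 0, -0.5, 0, 0, 0], [0, 0, 0, -1, 0, 0, 0], [0, 0, 0, -1, 0, 0, 0]]])

```text
time: 10.7
position: [0.5789, 0.1546, 0.1097]
tool_rot: [0.71, 0.704, 0.001, -0.001]
contact_force: [0.0, 7.2, -1.8]
finger_gap: 0.0
grip_force: 3.5
```

```bash
python3 - <<'E'
from h import *
rows([]); thumb()
E
```

```text
now 10.7 [0.5789 0.1546 0.1097] psi 89.53 F [ 0.   7.2 -1.8]
top 139 [0.5778 0.1384 0.0648]
scene 192 [0.5827 0.1387 0.0639]
```

The plate has moved 39.9 mm and the force is rising against the stop, so the bar is home. I'll back off.

apply_moves(deltas=[[[0, 0, 0, 10, 0, 0, 0], [0, 0, 0, 40, 0, 0, 0], [0, 0, 0, 60, 0, -30, 0], [0, 0, 0, 60, 0, -90, 0], [0, 0, 0, 60, 0, -100, 0]]])

```text
time: 11.42
position: [0.582, 0.2145, 0.2146]
tool_rot: [0.71, 0.704, 0.003, 0.002]
contact_force: [0.4, 0.8, -0.3]
finger_gap: -0.0
grip_force: 0.0
```

```bash
python3 - <<'E'
from h import *
rows([]); thumb(); slot(); c=cam('scene'); save(c,'s4.png')
E
```

```text
now 11.425 [0.582  0.2145 0.2146] psi 89.51 F [ 0.4  0.8 -0.3]
top 141 [0.5788 0.1389 0.0648]
scene 185 [0.5827 0.1384 0.0639]
scene 123 slot mid-range angle 88.715095973474 29.124989090049866 88.84172635656506
top 84 slot mid-range angle 90.03891462887896 27.48401134859465 91.35267334461378
```

View pics/s4.png

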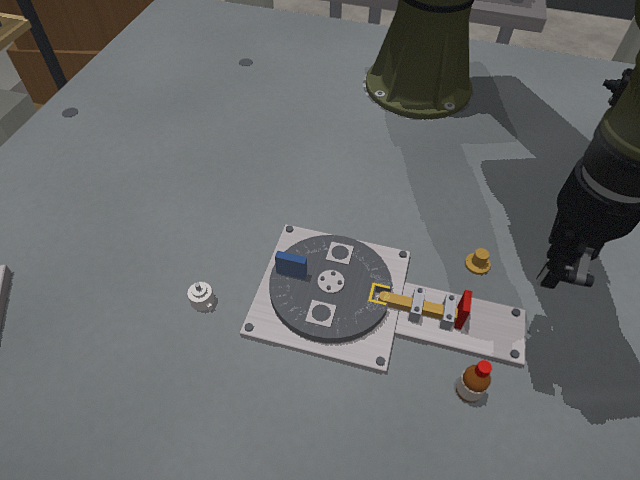

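The bar's nose (384,297) is inside the slot, the loose things stand where they were, and the arm is clear.

```bash
python3 -c "
from station import manip
print(manip.sign_off())"
```

```text
the job is handed in; nothing more can be done
None
```

I turned the dial until its slot faced the bar, pushed the bar about 40 mm to its stop, moved the arm clear without disturbing the loose things, and handed the job in at about 11.5 s; the hand-in returned no verdict.

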